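# Press the shoulder pin home in the spring gauge and hold it

### The arm

A 6-joint arm with a two-finger parallel gripper is mounted at the origin on the work surface. World frame = base frame: x ahead of the robot, y to its left, z up, the work surface at z = 0. Lengths are in mm, angles in rad, forces in N, time in s.
With the tool pointing down it reaches from about 325 to 925 mm from the base axis. Payload 3.1 kg.
Tool frame: the origin (TCP) lies at the very end of the fingers, on their centre line; the grasp point (between the pads) lies 19 mm behind it (env.grip_depth is the distance from the TCP to the grasp point, in mm); x points along the fingers, y is the direction in which the jaws open and shut, and the axes are right-handed (so a half turn about x gives the same grasp; the last joint's range is limited). The gripper opens to 85 mm and grips with 20 to 120 N. Pads are 22 mm wide; open, the fingers measure 114 mm over their backs; the gripper's body (76 mm by 85 mm) begins 54 mm behind the grasp point. The pads swing forward as they close: fully open they stand 13 mm farther back than shut.
Start: joints at [1.164, 0.217, 1.613, -0, 1.311, -0.112], TCP at [181.574, 598.055, 197.3] pointing down, gripper open.
Joint ranges: [-2.75, 2.75], [-0.78, 2.1], [0.31, 2.55], [-1.13, 4.27], [0.13, 2.63], [-2.58, 2.58]. Speed limits (rad/s): [2.79, 2.79, 3.14, 3.14, 3.14, 3.14].

### API

Orientations are given as [roll, pitch, yaw] about the fixed x, y, z axes, in that order (R = Rz(yaw) Ry(pitch) Rx(roll)).
In Python, from rig import env gives the robot as it stands.
- The arm moves only by the shell command python3 -m creep 'ROWS' [FORCE]. ROWS is JSON, a list of rows, each a list of 3 entries, a list of its own where there are three numbers: the turn, a rotation vector about the tool's x, y, z as a fraction of full scale, then the shift along the tool's x, y, z as a fraction of full scale, then the opening, from -1 (shut) to 1 (fully open). A call has 1 to 12 rows; each row shifts and turns the commanded pose from where the row before left it, along the tool's axes as they then stand; what a row does not reach is not made up. Full scale, the value 1, is 100 mm for a shift and 30 degrees for a turn. A row lasts 1/10 s, in which the tool goes at most 50 mm and 8.59 degrees, less where a joint would pass 70% of its speed; a pose out of reach is approached as far as the arm can. A call with a number of a shift or a turn outside -1 to 1 is refused whole. A call with a gripper value outside its range is refused whole. The fingers move at their own pace and stop on an object; FORCE is the grip in N (left out, the last holds). Time passes only in rows, so rows that do not move let the fingers close. It gives the time, the measured TCP pose, the force and the opening at its end, in the units of the state.
- env.sense(): the state, without advancing time (a new reading comes with each control period).
- env.grab_frame(name): name is "scene" or "top"; returns (picture, depth): 400x640x3 uint8, red, green, blue; 400x640 float32, mm along the optical axis (not along the pixel's ray), 0 where there is no reading.
- env.camera_params(name): a dict with "mtx" (3x3 intrinsics, pixels), "dist_coeffs" ([k1, k2, p1, p2, k3] as OpenCV has them; the pictures are not rectified), "xyz" and "orientation" of the camera in the world. Camera axes: x right, y up, looking along -z (the intrinsics and any distortion apply to the point x, -y, -z); pixel columns grow to the right and rows downward; lengths in mm; the calibration is good to about 2 mm. A picture is of the moment at which its call begins. camera_params takes no time and is no camera call.
- env.close_job(): hands the job in, once; it reports no verdict.
The state is a dict: "time": time; "joints": joint angles; "joint_vel": joint speeds; "tau": joint torques, N m; "tcp_pos": TCP position; "ee_rot": TCP orientation; "force": force on the tool from outside, world axes, zero at the start; "moment": the same for the moment, N m; "finger_gap": finger opening in mm.
Only numpy, scipy, OpenCV 4.12 (cv2) and the standard library are available. Lean on these libraries where they do the work, as an engineer would, in place of code of your own. Each camera call takes 0.05 s, during which the arm holds its last target.

### The job

Take the steel pin with the widest collar out of the wooden rack, stand it upright, thin end down, in the bore of the gauge, and press it down against the sprung plunger until its collar sits flat on the steel seat, without forcing it. Finish while still holding it there, pushing clearly harder than the spring pushes back so that the collar stays bearing on the seat: do not let go or ease off. Leave the other two pins in the rack and everything else where it is.

Things in the scene. Friction and masses are not known exactly. Their poses are not given: they have to be found in the camera images.
- pin_wide_mid (a point): centre (half-way up) of the pin to use, a turned steel pin 100 mm long standing upright in the rack, 0.2 to 0.3 kg; z points up along its axis. From the bottom: a chamfered shank 16 mm in diameter and 42 mm long, a collar 40 mm in diameter and 8 mm thick (its underside is 8 mm below this point, its top face is at this point), and a round grip 20 mm in diameter and 50 mm long above the collar. In the rack the collar's underside rests on the rack's top
- pin_narrow_mid (a point): centre of another pin, to be left in the rack: the same steel pin but with a collar only 27 mm in diameter
- pin_plain_mid (a point): centre of a third pin, to be left in the rack: a plain steel rod 16 mm in diameter and 108 mm long, no collar
- rack: fixed wooden rack block 60 mm (x) by 250 mm (y) by 50 mm tall, origin under its centre; three upright bores 19 mm in diameter along its y axis, at y = -85, 0 and +85 mm, one pin in each, in any order
- seat_top (a point): centre of the bore's mouth in the gauge, on the top face of its square steel seat (56 x 56 mm), z up, 78 mm above the bench; x and y along the seat's sides. The bore is upright, 18.5 mm in diameter, with a 2 mm chamfer. The gauge is fixed: a white block 80 x 80 mm on a dark foot 110 (x) by 130 (y) mm. The brass plunger's face is 20 mm below the mouth at rest; the collar meets the seat when the plunger is down 22 mm
- plunger (a joint): how far the sprung brass plunger is pushed down: 0 at rest, about 0.022 m with the pin's collar on the seat. It pushes up with about 5 N at rest and 350 N per metre more, so about 12.5 N with the pin home (the pin's own weight does not move it). Two brass pointers on the block's x faces move with it
- jar: bystander: closed amber glass jar, 60 mm across, 85 mm tall; origin under or near its centre
- tape: bystander: roll of tape lying flat, 80 mm across, 25 mm tall; origin under or near its centre
- screwdriver: bystander: screwdriver lying on the bench; origin under or near its centre
- wrench: bystander: wrench lying on the bench; origin under or near its centre
- brush: bystander: brush lying on the bench; origin under or near its centre
- block: bystander: bare aluminium block 75 x 45 x 35 mm; origin under or near its centre
- tray: bystander: small open blue tray 100 x 100 x 35 mm; origin under or near its centre
- seat: the gauge's square steel seat plate, 56 x 56 x 8 mm, origin under its centre, 70 mm above the bench; fixed to the gauge
- pin_wide: the pin to use again; origin at the centre of its foot, 50 mm below point pin_wide_mid

How it is judged (in metres and radians):
On the way:
1. the wide-collared pin stands in the gauge's bore, its foot at least 5 mm below the mouth (horizontal distance between pin_wide_mid and seat_top below 0.008 m and z of pin_wide_mid in the frame of seat_top below 0.045 m and angle between pin_wide_mid's own z axis and vertical below 0.2 rad), for 0.05 s.
At the end, for the whole second after the job is handed in: The wide-collared pin is upright (within 0.06 rad), centred in the bore (within 4 mm), its collar within 1.5 mm of the seat and bearing on it with more than 0.5 N, the plunger down more than 19.5 mm, and the robot still holding it there; the other two pins are within 30 mm of where they were (horizontal distance between pin_wide_mid and seat_top below 0.004 m and z of pin_wide_mid in the frame of seat_top between 0.005 and 0.0095 m and angle between pin_wide_mid's own z axis and vertical below 0.06 rad and angle between the z axis of pin_wide_mid and the z axis of seat_top, either way round below 0.06 rad and value of joint plunger above 0.0195 m and contact force between seat and pin_wide above 0.5 N and contact force between any of the fingers, the arm and pin_wide above 3 N and distance of each of pin_narrow_mid, pin_plain_mid from where it was at the start of the episode below 0.03 m); the arm keeps its last pose, push and grip.
It fails at once if the pin is forced against the seat with more than 60 N (contact force between seat and pin_wide above 60 N).
It fails at once if another pin is taken from the rack (distance of any of pin_narrow_mid, pin_plain_mid from where it was at the start of the episode above 0.03 m).
It fails at once if a bystander is moved by more than 60 mm (distance of any of jar, tape, screwdriver, wrench, brush, block, tray from where it was at the start of the episode above 0.06 m).
It also fails if it takes over 48 s, if anything falls off the work surface, if the arm or the gripper's body presses on something with over 40 N, if the wrist force passes 120 N, or if a joint passes its speed limit or range.

## Working session

There is one attempt and no reset: what is moved stays moved. The work goes in short steps, Python scripts to look and compute and a shell command to move; the robot and the scene stay as the last step left them, time stands still between calls to the robot, and variables do not carry over. Pictures are saved under pics/ and viewed, and the job is handed in when it is done.

```bash
ls; mkdir -p pics; python3 - <<'E'
from rig import env
import cv2,numpy as np
print(env.sense())
for n in("scene","top"):
    p=env.camera_params(n);print(n,p)
    im,d=env.grab_frame(n)
    np.save(f"pics/{n}0.npy",d);cv2.imwrite(f"pics/{n}0.png",im[:,:,::-1])
E
```

```text
pics
{'time': 0.0, 'joints': array([ 1.16381047e+00,  2.17734210e-01,  1.61495785e+00, -3.58240291e-05,
        1.31131228e+00, -1.12208278e-01]), 'joint_vel': array([ 3.35660075e-04, -5.35062658e-04, -1.03378473e-03, -1.00990586e-03,
        3.18182068e-03, -9.45687799e-06]), 'tau': array([ 8.04960546e-04, -3.96836579e+01, -3.03856087e+01, -8.89171633e-05,
        9.64220962e-03, -2.54033483e-05]), 'tcp_pos': array([181.21044723, 597.19890405, 195.96837458]), 'ee_rot': array([-1.66865773,  1.5683844 , -1.96342607]), 'force': array([0.27159246, 0.31827104, 0.47372753]), 'moment': array([-0.03612482,  0.00553456, -0.04029213]), 'finger_gap': 85.44695038990143}
scene {'mtx': array([[384.58284461,   0.        , 319.21099136],
       [  0.        , 384.58284461, 197.79302957],
       [  0.        ,   0.        ,   1.        ]]), 'dist_coeffs': array([-0.0926387,  0.       ,  0.       ,  0.       ,  0.       ]), 'xyz': array([1002.76284868,  641.00557139,  706.1889709 ]), 'orientation': array([0.87672403, 0.00401074, 2.52946225])}
top {'mtx': array([[454.58551462,   0.        , 320.25601954],
       [  0.        , 454.58551462, 205.33649632],
       [  0.        ,   0.        ,   1.        ]]), 'dist_coeffs': array([-0.0678228,  0.       ,  0.       ,  0.       ,  0.       ]), 'xyz': array([ 456.77635374,   -4.1773657 , 1191.01167785]), 'orientation': array([ 0.08891548,  0.01840671, -1.55300057])}
```

View pics/scene0.png

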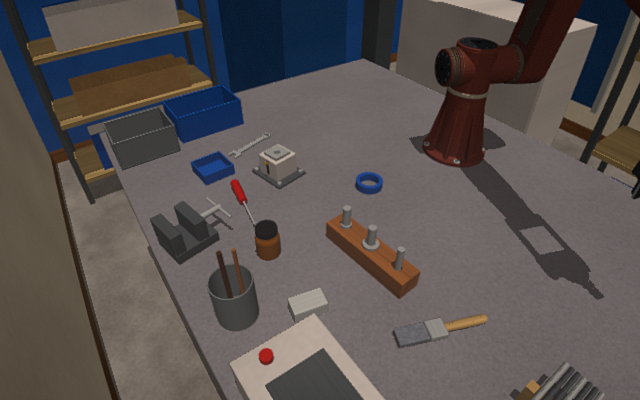

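View pics/top0.png

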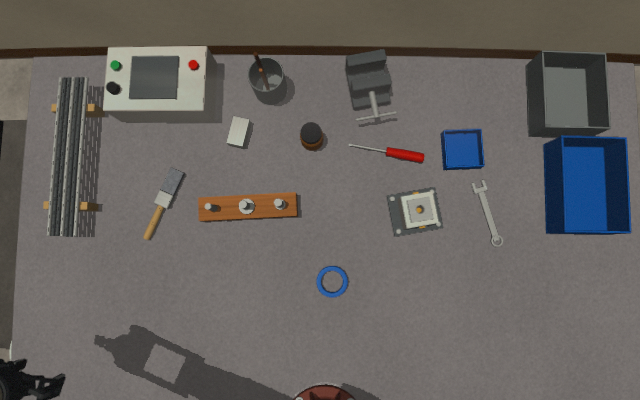

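The scene view shows the wide-collared pin in the middle bore at about (371,237). In the top view it is at (246,206), and the gauge is at (419,210). I'll zoom in and measure both.

```bash
cat > h.py <<'E'
import cv2,numpy as np
from rig import env
from scipy.spatial.transform import Rotation as R
def cam(n):
    p=env.camera_params(n)
    return p["mtx"],p["dist_coeffs"],np.array(p["xyz"]),R.from_euler("xyz",p["orientation"]).as_matrix()
def plane(n,uv,z):
    K,D,c,M=cam(n)
    q=cv2.undistortPoints(np.array(uv,float).reshape(-1,1,2),K,D).reshape(-1,2)
    d=(M@np.c_[q[:,0],-q[:,1],-np.ones(len(q))].T).T
    return c+d*((z-c[2])/d[:,2])[:,None]
def proj(n,X):
    K,D,c,M=cam(n)
    P=(np.atleast_2d(X)-c)@M; P=P*[1,-1,-1]
    return cv2.projectPoints(P,np.zeros(3),np.zeros(3),K,D)[0].reshape(-1,2)
E
python3 - <<'E'
import cv2
t=cv2.imread("pics/top0.png");s=cv2.imread("pics/scene0.png")
cv2.imwrite("pics/c1.png",cv2.resize(t[185:230,190:305],None,fx=6.9,fy=6.9,interpolation=cv2.INTER_CUBIC))
cv2.imwrite("pics/c2.png",cv2.resize(t[180:240,380:450],None,fx=9,fy=9,interpolation=cv2.INTER_CUBIC))
cv2.imwrite("pics/c3.png",cv2.resize(s[135:300,240:430],None,fx=3.6,fy=3.6,interpolation=cv2.INTER_CUBIC))
E
```

```text
(no output)
```

View pics/c1.png

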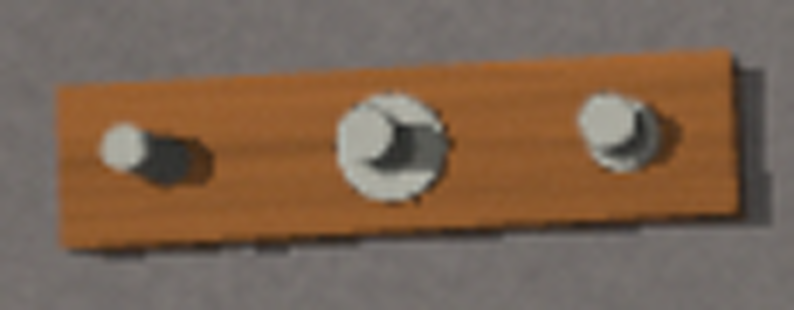

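View pics/c2.png

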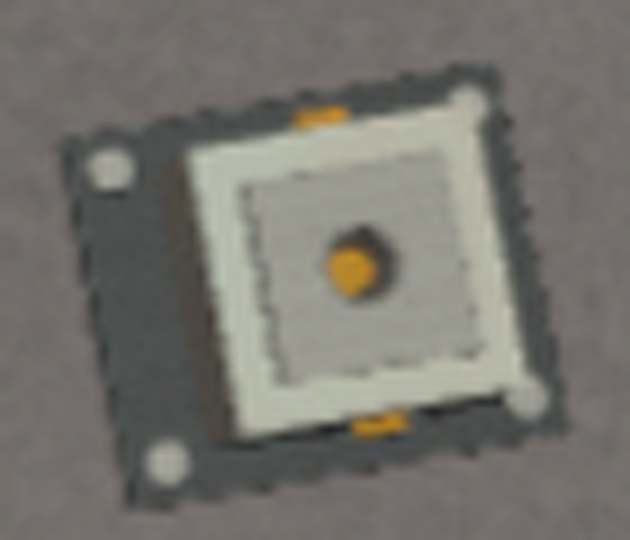

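View pics/c3.png

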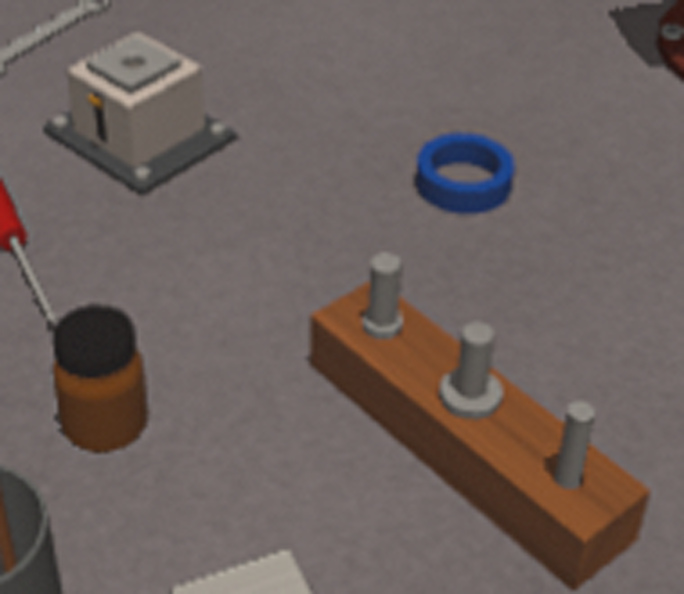

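```bash
python3 - <<'E'
from h import *
t=cv2.imread("pics/top0.png");hsv=cv2.cvtColor(t,cv2.COLOR_BGR2HSV)
# hand-read from crops
f1=lambda x,y:(190+(x+.5)/6.9-.5,185+(y+.5)/6.9-.5)
f2=lambda x,y:(380+(x+.5)/9-.5,180+(y+.5)/9-.5)
f3=lambda x,y:(240+(x+.5)/3.6-.5,135+(y+.5)/3.6-.5)
print("collar top",plane("top",[f1(391,147)],58),"grip top",plane("top",[f1(366,137)],108))
print("scene grip top",plane("scene",[f3(479,334)],108),"collar",plane("scene",[f3(471,391)],57))
# rack by wood mask
m=((hsv[:,:,0]>5)&(hsv[:,:,0]<20)&(hsv[:,:,1]>110)).astype(np.uint8)
m[:, :190]=0;m[:,305:]=0;m[:185]=0;m[230:]=0
m=cv2.morphologyEx(m,cv2.MORPH_CLOSE,np.ones((21,21)))
c=max(cv2.findContours(m,0,1)[0],key=cv2.contourArea)
b=cv2.boxPoints(cv2.minAreaRect(c));P=plane("top",b,50);print("rack",b,P,P.mean(0),np.linalg.norm(P-np.roll(P,1,0),axis=1))
# pins plain, narrow tops
print("plain",plane("top",[f1(124,147)],108),"narrow",plane("top",[f1(607,124)],108))
# seat
corners=[f2(240,187),f2(443,152),f2(482,352),f2(280,384)]
P=plane("top",corners,78);print("seat",P,P.mean(0),np.linalg.norm(P-np.roll(P,1,0),axis=1))
print("bore top",plane("top",[f2(363,264)],78))
corners=[f2(188,150),f2(470,105),f2(527,390),f2(238,436)]
P=plane("top",corners,70);print("block",P,P.mean(0),np.linalg.norm(P-np.roll(P,1,0),axis=1))
print("scene bore",plane("scene",[f3(134,62)],78))
corners=[f3(86,67),f3(138,33),f3(182,60),f3(130,90)]
P=plane("scene",corners,78);print("seat",P,P.mean(0),np.linalg.norm(P-np.roll(P,1,0),axis=1))
for n,u in(("top",(240,209)),("top",(222,209)),("top",(408,206)),("top",(350,240)),("scene",(320,250)),):
  d=np.load(f"pics/{n}0.npy");K,D,c,M=cam(n)
  q=cv2.undistortPoints(np.array([[u]],float),K,D).ravel();z=d[u[1],u[0]]
  print(n,u,c+M@np.array([q[0]*z,-q[1]*z,-z]))
E
```

```text
collar top [[553.0439777  204.57708542  58.        ]] grip top [[552.15117833 204.25105855 108.        ]]
scene grip top [[553.77444255 204.76886958 108.        ]] collar [[554.38039129 204.36491858  57.        ]]
rack [[197.60922 196.96616]
 [295.80615 191.51077]
 [297.1631  215.9354 ]
 [198.96616 221.39078]] [[574.49847788 331.78544959  50.        ]
 [592.24396141  81.13028014  50.        ]
 [530.39583885  76.30908805  50.        ]
 [512.25999491 325.69213147  50.        ]] [552.34956826 203.72923731  50.        ] [ 62.53604791 251.28254248  62.03574903 250.0416189 ]
plain [[547.27017114 289.4626304  108.        ]] narrow [[558.044536   120.07435589 108.        ]]
seat [[ 571.39944313 -193.05084107   78.        ]
 [ 581.92681273 -248.68475924   78.        ]
 [ 527.30678146 -259.16881972   78.        ]
 [ 517.71664167 -204.02215672   78.        ]] [ 549.58741975 -226.23164419   78.        ] [54.79245331 56.62118298 55.61711374 55.97432644]
bore top [[ 550.8361933  -226.68412697   78.        ]]
block [[ 582.22941617 -180.0671764    70.        ]
 [ 595.98950401 -257.97062717   70.        ]
 [ 517.57220512 -273.35816188   70.        ]
 [ 503.72704464 -193.96433214   70.        ]] [ 549.87954248 -226.3400744    70.        ] [79.72297833 79.1093399  79.91275861 80.59198887]
scene bore [[ 550.97599013 -227.41252571   78.        ]]
seat [[ 587.18996415 -244.12780984   78.        ]
 [ 525.23465485 -264.9324137    78.        ]
 [ 516.87805692 -206.70973451   78.        ]
 [ 574.49653284 -193.3472879    78.        ]] [ 550.94980219 -227.27931149   78.        ] [52.34295184 65.35512139 58.81932591 59.14764363]
top (240, 209) [544.94974684 220.2259199   57.4585273 ]
top (222, 209) [544.47799254 266.83374197  53.7780947 ]
top (408, 206) [ 557.70868168 -197.86625699   75.51962258]
top (350, 240) [472.92737653 -59.60465396   1.38373594]
scene (320, 250) [633.85087851 114.03404201   3.90832988]
```

Both cameras put the wide pin at about (553.2, 204.5) and the bore at about (550.5, -226.9). Next I'll work out the approach in tool axes.

```bash
cat > go.py <<'E'
import sys
from h import *
def st():
    s=env.sense();M=R.from_euler("xyz",s["ee_rot"]).as_matrix()
    print("t",round(s["time"],2),"tcp",s["tcp_pos"].round(2),"F",s["force"].round(1),"Mo",s["moment"].round(2),"gap",round(s["finger_gap"],1),"j6",s["joints"][5].round(2))
    return s,M
if __name__=="__main__":
    s,M=st();print(M.round(3))
    # tilt correction to vertical (rotvec in tool axes /30deg)
    if len(sys.argv)>3:
        d=np.array([float(a) for a in sys.argv[1:4]])-s["tcp_pos"]
        print("shift frac tool",(M.T@d/100).round(4))
    yaw=np.arctan2(M[1,1],M[0,1]);print("jaw yaw deg",np.degrees(yaw))
    x=M[:,0];print("tilt corr tool deg",np.degrees(M.T@np.cross(x,[0,0,-1])).round(2))
E
python3 go.py 553 204.5 150
```

```text
t 0.1 tcp [181.24 597.27 196.07] F [0.2 0.3 0.3] Mo [0.   0.04 0.  ] gap 84.9 j6 -0.11
[[-0.001  0.291  0.957]
 [-0.002  0.957 -0.291]
 [-1.    -0.002 -0.   ]]
shift frac tool [ 0.4655 -2.6772  4.6985]
jaw yaw deg 73.10980319288153
tilt corr tool deg [-0.   -0.01  0.13]
```

```bash
python3 -m creep '[[[0,0,0],[0,-0.22,0.39],0.3],[[0,0,0],[0,-0.22,0.39],0.3],[[0,0,0],[0,-0.22,0.39],0.3],[[0,0,0],[0,-0.22,0.39],0.3],[[0,0,0],[0,-0.22,0.39],0.3],[[0,0,0],[0,-0.22,0.39],0.3],[[0,0,0],[0,-0.22,0.39],0.3],[[0,0,0],[0,-0.22,0.39],0.3],[[0,0,0],[0,-0.22,0.39],0.3],[[0,0,0],[0,-0.22,0.39],0.3],[[0,0,0],[0,-0.22,0.39],0.3],[[0,0,0],[0,0,0],0.3]]' 60
python3 go.py 553 204.5 150
```

```text
time: 1.3
tcp_pos: [525.0, 237.6, 196.9]
ee_rot: [-0.684, 1.568, -0.985]
force: [-0.1, -0.3, -0.4]
finger_gap: 55.6
t 1.3 tcp [524.97 237.6  196.9 ] F [-0.1 -0.3 -0.4] Mo [ 0.   -0.   -0.01] gap 55.6 j6 -0.96
[[ 0.001  0.296  0.955]
 [-0.002  0.955 -0.296]
 [-1.    -0.002  0.002]]
shift frac tool [ 0.4701 -0.2324  0.3649]
jaw yaw deg 72.77092593778352
tilt corr tool deg [-0.    0.11  0.09]
```

```bash
python3 -m creep '[[[0.25,0,0],[0,0,0],0.3],[[0.25,0,0],[0,0,0],0.3],[[0.25,0,0],[0,0,0],0.3],[[0.25,0,0],[0,0,0],0.3],[[0.25,0,0],[0,0,0],0.3],[[0.25,0,0],[0,0,0],0.3],[[0.25,0,0],[0,0,0],0.3],[[0.25,0,0],[0,0,0],0.3],[[0.25,0,0],[0,0,0],0.3],[[0.07,0,0],[0,0,0],0.3],[[0,0,0],[0,0,0],0.3]]'
python3 go.py 553.3 204.5 150
```

```text
time: 2.4
tcp_pos: [520.8, 242.3, 196.7]
ee_rot: [-1.557, 1.569, -3.066]
force: [-0.4, -1.2, 0.1]
finger_gap: 55.4
t 2.4 tcp [520.8  242.34 196.69] F [-0.4 -1.2  0.1] Mo [-0.02  0.    0.04] gap 55.4 j6 0.25
[[-0.001  0.998  0.062]
 [-0.     0.062 -0.998]
 [-1.    -0.001  0.   ]]
shift frac tool [0.4665 0.3015 0.3978]
jaw yaw deg 3.5555555786291193
tilt corr tool deg [-0.    0.    0.08]
```

```bash
python3 -m creep '[[[0,0,0],[0.1,0.3,0.4],0.3],[[0,0,0],[0.37,0,0],0.3],[[0,0,0],[0,0,0],0.3],[[0,0,0],[0,0,0],0.3],[[0,0,0],[0,0,0],0.3]]'
python3 go.py 553.3 204.5 66
python3 - <<'E'
from h import *
for n in("scene","top"):
    im,d=env.grab_frame(n);cv2.imwrite(f"pics/{n}1.png",im[:,:,::-1])
t=cv2.imread("pics/top1.png");s=cv2.imread("pics/scene1.png")
cv2.imwrite("pics/d1.png",np.vstack([cv2.resize(s[130:300,290:450],(560,595))]))
E
```

```text
time: 2.9
tcp_pos: [553.8, 205.4, 151.9]
ee_rot: [1.895, 1.569, 0.387]
force: [0.5, -0.4, 0.3]
finger_gap: 55.8
t 2.9 tcp [553.83 205.4  151.87] F [ 0.5 -0.4  0.3] Mo [-0.01 -0.01  0.04] gap 55.8 j6 0.17
[[ 0.002  0.998  0.062]
 [ 0.001  0.062 -0.998]
 [-1.     0.002 -0.001]]
shift frac tool [ 0.8587 -0.0072  0.0091]
jaw yaw deg 3.5830840471335086
tilt corr tool deg [-0.   -0.03 -0.09]
```

View pics/d1.png

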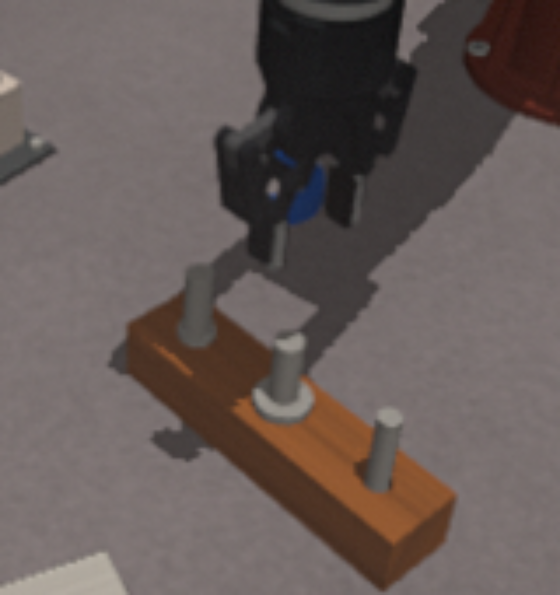

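The open fingers straddle the wide pin's axis, with the left tip at crop (268,260) and the right tip at (343,220). The pin's top is at crop (289,340). I'll descend.

```bash
python3 -m creep '[[[0,0,0],[0.2,-0.007,0.009],0.3],[[0,0,0],[0.2,0,0],0.3],[[0,0,0],[0.2,0,0],0.3],[[0,0,0],[0.15,0,0],0.3],[[0,0,0],[0.1,0,0],0.3],[[0,0,0],[0,0,0],0.3],[[0,0,0],[0,0,0],0.3]]'
python3 go.py 553.3 204.5 66
```

```text
time: 3.7
tcp_pos: [553.4, 203.8, 66.2]
ee_rot: [1.715, 1.57, 0.205]
force: [-0.4, 0.2, 0.5]
finger_gap: 55.2
t 3.7 tcp [553.43 203.79  66.15] F [-0.4  0.2  0.5] Mo [-0.01 -0.05 -0.07] gap 55.2 j6 0.17
[[ 0.001  0.998  0.061]
 [ 0.     0.061 -0.998]
 [-1.     0.001 -0.   ]]
shift frac tool [ 0.0015 -0.0009 -0.0072]
jaw yaw deg 3.5200160894717416
tilt corr tool deg [-0.   -0.01 -0.06]
```

```bash
python3 -m creep '[[[0,0,0],[0,0,0],-0.3],[[0,0,0],[0,0,0],-0.4],[[0,0,0],[0,0,0],-0.5],[[0,0,0],[0,0,0],-0.6],[[0,0,0],[0,0,0],-0.8],[[0,0,0],[0,0,0],-1],[[0,0,0],[0,0,0],-1],[[0,0,0],[0,0,0],-1]]' 40
python3 go.py
```

```text
time: 4.5
tcp_pos: [554.3, 203.8, 66.7]
ee_rot: [1.707, 1.568, 0.198]
force: [1.5, -0.8, 6.6]
finger_gap: 17.0
t 4.5 tcp [554.26 203.81  66.66] F [ 1.5 -0.8  6.6] Mo [-0.06 -0.29  0.01] gap 17.0 j6 0.17
[[ 0.003  0.998  0.061]
 [ 0.001  0.061 -0.998]
 [-1.     0.003 -0.   ]]
jaw yaw deg 3.5081337706665954
tilt corr tool deg [ 0.   -0.02 -0.16]
```

```bash
python3 -m creep '[[[0,0,0],[0,0,0],-1],[[0,0,0],[0,0,0],-1],[[0,0,0],[0,0,0],-1]]' 110
python3 go.py
```

```text
time: 4.8
tcp_pos: [554.5, 203.8, 67.0]
ee_rot: [1.704, 1.567, 0.194]
force: [2.1, 0.7, 6.7]
finger_gap: 13.7
t 4.8 tcp [554.53 203.85  66.99] F [2.1 0.7 6.7] Mo [-0.04 -0.25  0.04] gap 13.7 j6 0.17
[[ 0.003  0.998  0.061]
 [ 0.001  0.061 -0.998]
 [-1.     0.003 -0.   ]]
jaw yaw deg 3.508184160398536
tilt corr tool deg [-0.   -0.03 -0.19]
```

```bash
python3 - <<'E'
from h import *
im,d=env.grab_frame("scene");cv2.imwrite("pics/scene2.png",im[:,:,::-1])
cv2.imwrite("pics/d2.png",cv2.resize(im[150:290,310:430,::-1],None,fx=4.2,fy=4.2,interpolation=cv2.INTER_CUBIC))
E
python3 go.py
```

```text
t 4.85 tcp [554.52 203.85  66.98] F [2.  0.6 5.5] Mo [-0.02 -0.27  0.03] gap 13.7 j6 0.17
[[ 0.003  0.998  0.061]
 [ 0.001  0.061 -0.998]
 [-1.     0.003 -0.   ]]
jaw yaw deg 3.5081374748248524
tilt corr tool deg [-0.   -0.03 -0.19]
```

View pics/d2.png

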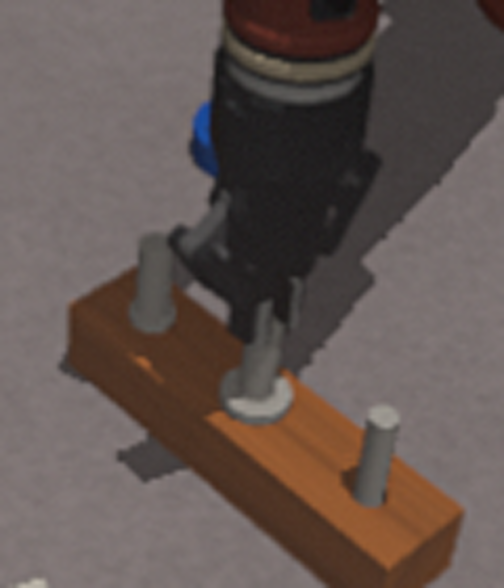

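The grip is good, with the pads on the shaft above the collar at crop (260,360). I'll lift straight up.

```bash
python3 -m creep '[[[0,0,0],[-0.05,0,0],-1],[[0,0,0],[-0.1,0,0],-1],[[0,0,0],[-0.15,0,0],-1],[[0,0,0],[-0.2,0,0],-1],[[0,0,0],[-0.25,0,0],-1],[[0,0,0],[-0.25,0,0],-1],[[0,0,0],[-0.2,0,0],-1],[[0,0,0],[-0.1,0,0],-1],[[0,0,0],[-0.05,0,0],-1],[[0,0,0],[0,0,0],-1],[[0,0,0],[0,0,0],-1]]'
python3 go.py 550.5 -226.9 197
python3 - <<'E'
from h import *
im,d=env.grab_frame("scene");cv2.imwrite("pics/scene3.png",im[:,:,::-1])
cv2.imwrite("pics/d3.png",cv2.resize(im[90:290,290:450,::-1],None,fx=3,fy=3,interpolation=cv2.INTER_CUBIC))
E
```

```text
time: 5.95
tcp_pos: [551.7, 203.3, 199.0]
ee_rot: [-1.397, 1.568, -2.907]
force: [-0.0, -0.2, -2.2]
finger_gap: 13.9
t 5.95 tcp [551.69 203.27 199.04] F [-0.  -0.2 -2.2] Mo [ 0.   -0.06 -0.05] gap 13.9 j6 0.17
[[-0.003  0.998  0.061]
 [-0.001  0.061 -0.998]
 [-1.    -0.003  0.001]]
shift frac tool [ 0.0236 -0.275   4.2929]
jaw yaw deg 3.5084162169147146
tilt corr tool deg [0.   0.03 0.18]
```

View pics/d3.png

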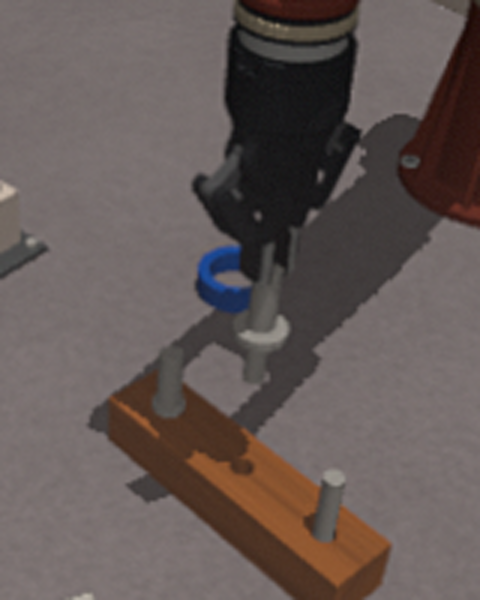

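The wide pin is clear of its bore, with its collar at crop (262,332). The other two pins are still in place. Carrying it to the gauge now.

```bash
python3 -m creep '[[[0,0,0],[0,-0.013,0.2],-1],[[0,0,0],[0,-0.02,0.3],-1],[[0,0,0],[0,-0.027,0.42],-1],[[0,0,0],[0,-0.027,0.42],-1],[[0,0,0],[0,-0.027,0.42],-1],[[0,0,0],[0,-0.027,0.42],-1],[[0,0,0],[0,-0.027,0.42],-1],[[0,0,0],[0,-0.027,0.42],-1],[[0,0,0],[0,-0.027,0.42],-1],[[0,0,0],[0,-0.027,0.4],-1],[[0,0,0],[0,-0.015,0.25],-1],[[0,0,0],[0,-0.01,0.15],-1]]'
python3 -m creep '[[[0,0,0],[0,0,0],-1],[[0,0,0],[0,0,0],-1],[[0,0,0],[0,0,0],-1]]'
python3 go.py 550.5 -226.9 160
python3 - <<'E'
from h import *
for n in("scene","top"):
    im,d=env.grab_frame(n);cv2.imwrite(f"pics/{n}4.png",im[:,:,::-1])
    if n=="scene":cv2.imwrite("pics/d4.png",cv2.resize(im[60:210,220:340,::-1],None,fx=4,fy=4,interpolation=cv2.INTER_CUBIC))
    else:cv2.imwrite("pics/d5.png",cv2.resize(im[160:250,360:480,::-1],None,fx=6,fy=6,interpolation=cv2.INTER_CUBIC))
E
```

```text
time: 7.2
tcp_pos: [550.4, -223.3, 199.0]
ee_rot: [-1.974, 1.568, 2.797]
force: [1.0, 0.2, -1.4]
finger_gap: 13.5
time: 7.5
tcp_pos: [551.4, -219.6, 200.1]
ee_rot: [-2.643, 1.569, 2.132]
force: [-0.5, 0.5, -1.7]
finger_gap: 14.3
t 7.5 tcp [ 551.38 -219.58  200.06] F [-0.5  0.5 -1.7] Mo [-0.06  0.01  0.  ] gap 14.3 j6 -0.56
[[-0.001  0.998  0.063]
 [ 0.001  0.063 -0.998]
 [-1.    -0.001 -0.001]]
shift frac tool [ 0.4005 -0.013   0.073 ]
jaw yaw deg 3.595501107145578
tilt corr tool deg [ 0.   -0.08  0.04]
```

View pics/d4.png

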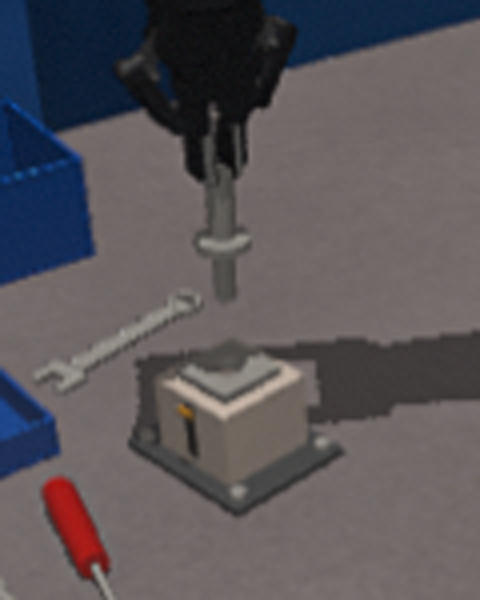

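View pics/d5.png

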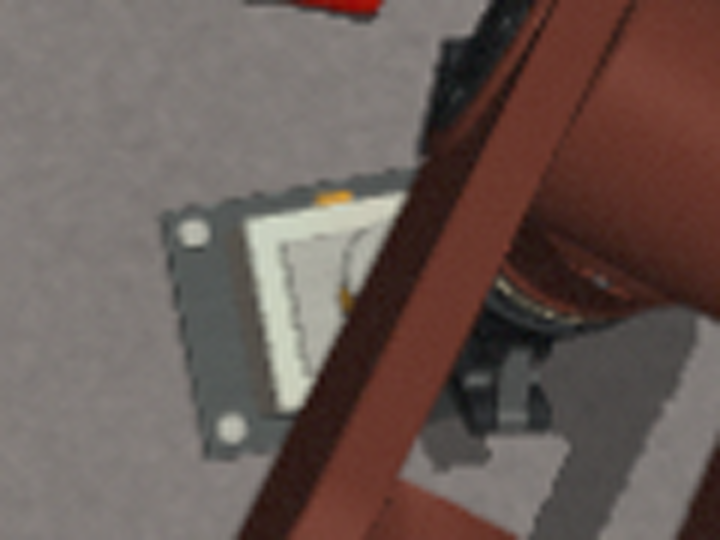

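The pin hangs over the gauge, with its collar at crop (223,242), its foot at (226,298) and the bore below at about (235,355). I'll measure the pin axis against the TCP.

```bash
python3 - <<'E'
from h import *
im=cv2.imread("pics/scene4.png")
g=cv2.cvtColor(im,cv2.COLOR_BGR2GRAY).astype(float)
g=cv2.resize(g,None,fx=4,fy=4,interpolation=cv2.INTER_CUBIC)
# edges by gradient per row within crop region
for y in list(range(180,228,6))+list(range(262,292,4)):
    Y=y+240;row=cv2.GaussianBlur(g,(0,0),2)[Y,880+190:880+260];gr=np.gradient(row)
    l=gr[:35].argmax() if abs(gr[:35].max())>abs(gr[:35].min()) else gr[:35].argmin()
    r=35+np.abs(gr[35:]).argmax()
    print(y,190+l,190+r,190+(l+r)/2, (row[[0,20,30,35,40,60]]).round())
f=lambda X:(proj("scene",X)-[220-.375,60-.375])*4
x,y=551.4,-219.6
print("expected axis crop px foot,collar bot,collar top,top:",f([[x,y,z] for z in(141,183,191,241)]).round(1))
print("dpx per mm x,y,z",(f([[x+1,y,141],[x,y+1,141],[x,y,142]])-f([[x,y,141]])).round(2))
E
```

```text
180 195 236 215.5 [111.  71.  66.  76.  68. 110.]
186 204 235 219.5 [112.  67.  75.  75.  73. 108.]
192 204 235 219.5 [108.  75.  80.  75.  72. 106.]
198 204 236 220.0 [108.  74.  84.  80.  73. 106.]
204 204 236 220.0 [108.  72.  91.  88.  78. 105.]
210 206 236 221.0 [106.  74.  93.  89.  78. 106.]
216 206 236 221.0 [107.  73.  93.  90.  77. 105.]
222 206 236 221.0 [106.  75.  93.  89.  78. 104.]
262 211 235 223.0 [107. 100.  79.  79.  75. 108.]
266 211 235 223.0 [107. 100.  79.  80.  73. 108.]
270 212 236 224.0 [106. 100.  80.  79.  72. 107.]
274 212 236 224.0 [106. 100.  79.  78.  72. 106.]
278 212 236 224.0 [105. 100.  80.  79.  74. 105.]
282 212 236 224.0 [104. 101.  80.  79.  74. 105.]
286 213 236 224.5 [108. 102.  79.  80.  74. 106.]
290 214 237 225.5 [116. 103.  79.  80.  74. 106.]
expected axis crop px foot,collar bot,collar top,top: [[227.6 300.2]
 [223.3 248.2]
 [222.5 238.1]
 [217.1 172.5]]
dpx per mm x,y,z [[-1.2   0.42]
 [ 0.7   0.58]
 [-0.1  -1.21]]
```

```bash
python3 -m creep '[[[0,0,0],[0,-0.015,0.065],-1],[[0,0,0],[0.2,0,0],-1],[[0,0,0],[0.2,0,0],-1],[[0,0,0],[0.12,0,0],-1],[[0,0,0],[0,0,0],-1],[[0,0,0],[0,0,0],-1],[[0,0,0],[0,0,0],-1]]'
python3 go.py 550.2 -226 140
python3 - <<'E'
from h import *
im,d=env.grab_frame("scene");cv2.imwrite("pics/scene5.png",im[:,:,::-1])
cv2.imwrite("pics/d6.png",cv2.resize(im[90:190,230:330,::-1],None,fx=6,fy=6,interpolation=cv2.INTER_CUBIC))
E
```

```text
time: 8.3
tcp_pos: [551.4, -228.4, 149.9]
ee_rot: [0.973, 1.568, -0.536]
force: [0.0, -0.6, -2.3]
finger_gap: 13.8
t 8.3 tcp [ 551.36 -228.45  149.93] F [ 0.  -0.6 -2.3] Mo [-0.05  0.01 -0.01] gap 13.8 j6 -0.57
[[ 0.002  0.998  0.061]
 [-0.001  0.061 -0.998]
 [-1.     0.002  0.001]]
shift frac tool [ 0.0993 -0.0103 -0.0253]
jaw yaw deg 3.5165669743501864
tilt corr tool deg [-0.    0.08 -0.12]
```

View pics/d6.png

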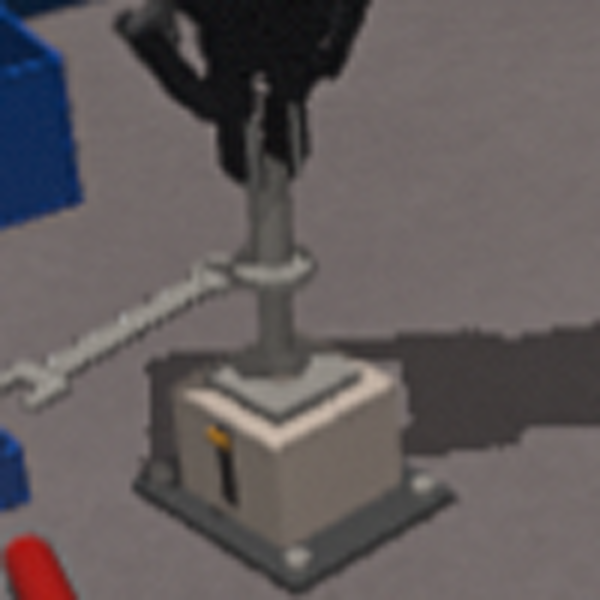

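The pin's foot is just above the bore mouth, near crop (283,365). I'll let the arm settle and correct.

```bash
python3 -m creep '[[[0,0,0],[0,0,0],-1],[[0,0,0],[0,0,0],-1],[[0,0,0],[0,0,0],-1]]' | head -2
python3 go.py 550.2 -226 140
python3 -m creep '[[[0,0,0],[0,0,0],-1],[[0,0,0],[0,0,0],-1]]' | head -2
python3 go.py 550.2 -226 140
```

```text
time: 8.65
tcp_pos: [550.6, -228.0, 148.9]
t 8.65 tcp [ 550.57 -228.01  148.93] F [ 0.7  0.3 -2.5] Mo [-0.06  0.01  0.03] gap 14.0 j6 -0.57
[[ 0.001  0.998  0.061]
 [-0.     0.061 -0.998]
 [-1.     0.001  0.   ]]
shift frac tool [ 0.0893 -0.0025 -0.0204]
jaw yaw deg 3.50887178418048
tilt corr tool deg [-0.    0.02 -0.03]
time: 8.85
tcp_pos: [550.4, -227.9, 148.5]
t 8.85 tcp [ 550.35 -227.89  148.5 ] F [ 0.1  0.1 -1.6] Mo [-0.02 -0.03 -0.03] gap 14.0 j6 -0.57
[[-0.     0.998  0.061]
 [ 0.     0.061 -0.998]
 [-1.    -0.    -0.   ]]
shift frac tool [ 0.085  -0.0004 -0.019 ]
jaw yaw deg 3.5094870379576024
tilt corr tool deg [ 0. -0.  0.]
```

```bash
python3 -m creep '[[[0,0,0],[0.03,0,-0.015],-1],[[0,0,0],[0.03,0,0],-1],[[0,0,0],[0.02,0,0],-1],[[0,0,0],[0.01,0,0],-1],[[0,0,0],[0.01,0,0],-1],[[0,0,0],[0.01,0,0],-1],[[0,0,0],[0.01,0,0],-1],[[0,0,0],[0,0,0],-1],[[0,0,0],[0,0,0],-1]]' | head -2
python3 go.py 550.2 -226.5 130
```

```text
time: 9.75
tcp_pos: [550.3, -226.4, 136.5]
t 9.75 tcp [ 550.32 -226.44  136.53] F [-0.2 -0.5 -2.3] Mo [-0.01 -0.03 -0.06] gap 13.6 j6 -0.57
[[ 0.     0.998  0.061]
 [-0.     0.061 -0.998]
 [-1.     0.     0.   ]]
shift frac tool [ 0.0653 -0.0012  0.0005]
jaw yaw deg 3.508189648798577
tilt corr tool deg [-0.  0. -0.]
```

```bash
python3 -m creep '[[[0,0,0],[0.02,0,0],-1],[[0,0,0],[0.02,0,0],-1],[[0,0,0],[0.02,0,0],-1],[[0,0,0],[0,0,0],-1],[[0,0,0],[0,0,0],-1]]' | head -2
python3 go.py 550.2 -226.5 120|head -1
python3 - <<'E'
from h import *
im,d=env.grab_frame("scene");cv2.imwrite("pics/scene6.png",im[:,:,::-1])
cv2.imwrite("pics/d7.png",cv2.resize(im[90:190,230:330,::-1],None,fx=6,fy=6,interpolation=cv2.INTER_CUBIC))
E
```

```text
time: 10.25
tcp_pos: [550.1, -226.4, 130.2]
t 10.25 tcp [ 550.12 -226.36  130.24] F [ 1.1 -0.3 -2.5] Mo [-0.04 -0.01  0.  ] gap 13.7 j6 -0.57
```

View pics/d7.png

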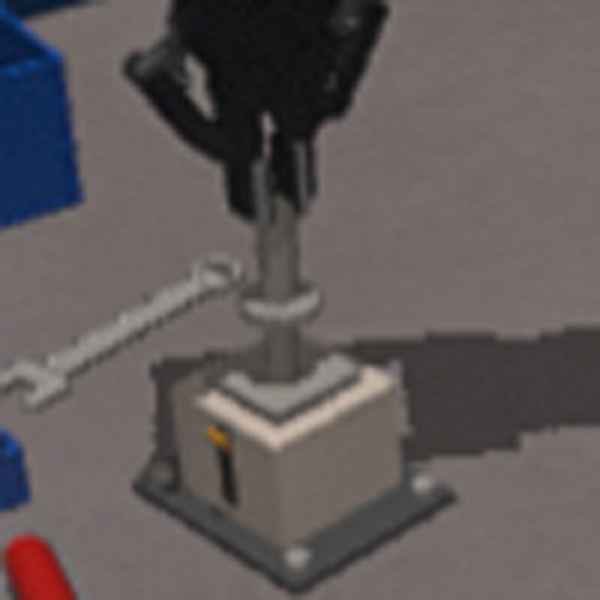

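The shank has entered the bore, with no side force. The collar is at crop (280,305) and the shank meets the seat at (283,378). Continuing down to the plunger.

```bash
python3 -m creep '[[[0,0,0],[0.03,0,0],-1],[[0,0,0],[0.03,0,0],-1],[[0,0,0],[0.03,0,0],-1],[[0,0,0],[0.02,0,0],-1],[[0,0,0],[0,0,0],-1],[[0,0,0],[0,0,0],-1]]' | head -2
python3 go.py 550.2 -226.5 120|head -1
```

```text
time: 10.9
tcp_pos: [550.2, -226.3, 119.3]
t 10.9 tcp [ 550.21 -226.34  119.33] F [ 0.1 -0.4 -1.9] Mo [-0.03  0.   -0.05] gap 13.7 j6 -0.57
```

```bash
python3 -m creep '[[[0,0,0],[0.02,0,0],-1],[[0,0,0],[0.02,0,0],-1],[[0,0,0],[0.02,0,0],-1],[[0,0,0],[0,0,0],-1],[[0,0,0],[0,0,0],-1]]' | head -2
python3 go.py 550.2 -226.5 120|head -1
```

```text
time: 11.4
tcp_pos: [551.1, -226.8, 114.5]
t 11.4 tcp [ 551.08 -226.8   114.49] F [ 0.  -0.2  3.3] Mo [ 0.01  0.02 -0.04] gap 13.9 j6 -0.57
```

```bash
python3 -m creep '[[[0,0,0],[0.02,0,0],-1],[[0,0,0],[0.02,0,0],-1],[[0,0,0],[0.02,0,0],-1],[[0,0,0],[0.02,0,0],-1],[[0,0,0],[0.02,0,0],-1],[[0,0,0],[0.02,0,0],-1],[[0,0,0],[0,0,0],-1],[[0,0,0],[0,0,0],-1]]' 120 | head -2
python3 go.py 550.2 -226.5 120|head -1
```

```text
time: 12.2
tcp_pos: [551.1, -226.9, 102.6]
t 12.2 tcp [ 551.13 -226.92  102.58] F [-0.6  0.   6.7] Mo [ 0.05  0.14 -0.05] gap 13.8 j6 -0.57
```

```bash
python3 -m creep '[[[0,0,0],[0.02,0,0],-1],[[0,0,0],[0.02,0,0],-1],[[0,0,0],[0,0,0],-1],[[0,0,0],[0,0,0],-1]]' | head -2
python3 go.py 550.2 -226.5 120|head -1
python3 -m creep '[[[0,0,0],[0.02,0,0],-1],[[0,0,0],[0,0,0],-1],[[0,0,0],[0,0,0],-1]]' | head -2
python3 go.py 550.2 -226.5 120|head -1
```

```text
time: 12.6
tcp_pos: [551.3, -227.1, 99.0]
t 12.6 tcp [ 551.33 -227.08   98.99] F [-0.5  0.6  8.3] Mo [0.   0.16 0.01] gap 13.8 j6 -0.57
time: 12.9
tcp_pos: [551.4, -227.1, 97.2]
t 12.9 tcp [ 551.44 -227.12   97.2 ] F [-1.2 -0.2  9.2] Mo [-0.01  0.17  0.03] gap 13.4 j6 -0.57
```

```bash
python3 -m creep '[[[0,0,0],[0.02,0,0],-1],[[0,0,0],[0,0,0],-1],[[0,0,0],[0,0,0],-1]]' | head -2
python3 go.py 550.2 -226.5 120|head -1
python3 -m creep '[[[0,0,0],[0.015,0,0],-1],[[0,0,0],[0,0,0],-1],[[0,0,0],[0,0,0],-1]]' | head -2
python3 go.py 550.2 -226.5 120|head -1
```

```text
time: 13.2
tcp_pos: [551.6, -227.2, 95.4]
t 13.2 tcp [ 551.55 -227.22   95.42] F [-0.9  0.4  9.7] Mo [0.   0.22 0.03] gap 13.1 j6 -0.57
time: 13.5
tcp_pos: [551.8, -227.5, 95.0]
t 13.5 tcp [ 551.83 -227.46   94.98] F [-1.5  0.7 13.2] Mo [0.09 0.54 0.02] gap 13.9 j6 -0.57
```

The force has broken away from the spring line at TCP z≈95, as predicted, so the collar is on the seat. Adding push in small steps.

```bash
python3 -m creep '[[[0,0,0],[0.01,0,0],-1],[[0,0,0],[0.01,0,0],-1],[[0,0,0],[0,0,0],-1],[[0,0,0],[0,0,0],-1]]' | head -2
python3 go.py 550.2 -226.5 120|head -1
python3 - <<'E'
from h import *
im,d=env.grab_frame("scene");cv2.imwrite("pics/scene7.png",im[:,:,::-1])
cv2.imwrite("pics/d8.png",cv2.resize(im[90:190,230:330,::-1],None,fx=6,fy=6,interpolation=cv2.INTER_CUBIC))
E
```

```text
time: 13.9
tcp_pos: [552.4, -227.8, 94.8]
t 13.9 tcp [ 552.43 -227.78   94.83] F [-3.4  1.4 19.4] Mo [ 0.26  0.9  -0.07] gap 13.6 j6 -0.57
```

View pics/d8.png

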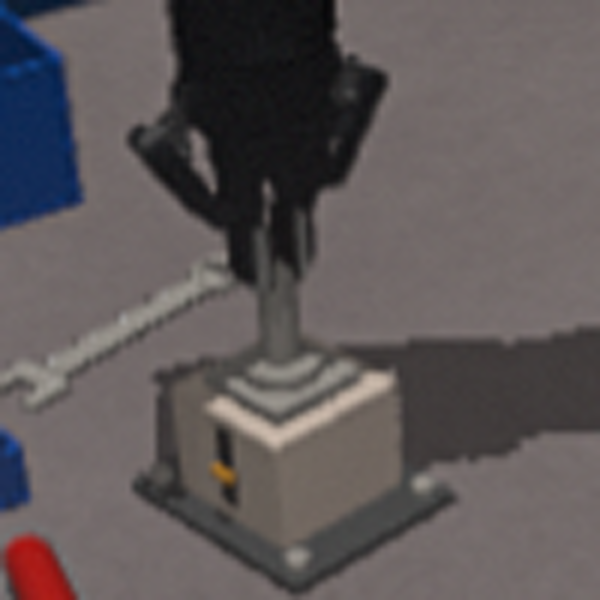

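The collar is on the seat at crop (283,375), and the pointer has moved from (217,437) to (222,475). Next I'll check tool tilt and relieve the side force before the final push.

```bash
python3 go.py 550.4 -226.9 94.8
python3 -m creep '[[[0,0,0],[0,-0.015,-0.008],-1],[[0,0,0],[0.01,0,0],-1],[[0,0,0],[0,0,0],-1],[[0,0,0],[0,0,0],-1]]' | head -2
python3 go.py 550.4 -226.9 94.8
```

```text
t 13.95 tcp [ 552.43 -227.79   94.83] F [-3.7  1.1 20.5] Mo [ 0.28  0.92 -0.07] gap 13.6 j6 -0.57
[[ 0.004  0.998  0.061]
 [-0.003  0.061 -0.998]
 [-1.     0.004  0.003]]
shift frac tool [ 0.0002 -0.0197 -0.0101]
jaw yaw deg 3.5185742886279687
tilt corr tool deg [-0.    0.17 -0.21]
time: 14.35
tcp_pos: [552.3, -227.7, 94.8]
t 14.35 tcp [ 552.32 -227.71   94.79] F [-1.7  0.4 20.1] Mo [ 0.17  0.58 -0.05] gap 13.9 j6 -0.57
[[ 0.007  0.998  0.061]
 [-0.004  0.061 -0.998]
 [-1.     0.007  0.005]]
shift frac tool [-0.0003 -0.0187 -0.0092]
jaw yaw deg 3.5141200282552703
tilt corr tool deg [-0.    0.26 -0.39]
```

```bash
python3 -m creep '[[[0,0,0],[0.01,-0.01,-0.004],-1],[[0,0,0],[0.005,0,0],-1],[[0,0,0],[0,0,0],-1],[[0,0,0],[0,0,0],-1],[[0,0,0],[0,0,0],-1],[[0,0,0],[0,0,0],-1]]' | head -2
python3 go.py|head -1
python3 -m creep '[[[0,0,0],[0,0,0],-1],[[0,0,0],[0,0,0],-1],[[0,0,0],[0,0,0],-1],[[0,0,0],[0,0,0],-1],[[0,0,0],[0,0,0],-1],[[0,0,0],[0,0,0],-1],[[0,0,0],[0,0,0],-1],[[0,0,0],[0,0,0],-1],[[0,0,0],[0,0,0],-1],[[0,0,0],[0,0,0],-1]]' | head -2
python3 go.py
python3 - <<'E'
from h import *
im,d=env.grab_frame("scene");im=im[:,:,::-1];cv2.imwrite("pics/scene8.png",im)
cv2.imwrite("pics/d9.png",cv2.resize(im[90:190,230:330],None,fx=6,fy=6,interpolation=cv2.INTER_CUBIC))
cv2.imwrite("pics/d10.png",im)
# collar ellipse: predicted silhouette centres
f=lambda X:(proj("scene",X)-[230-.42,90-.42])*6
print("expected collar top centre / grip axis",f([[550.5,-226.9,z] for z in(86,100,110)]).round(1))
E
```

```text
time: 14.95
tcp_pos: [552.4, -227.8, 94.8]
t 14.95 tcp [ 552.42 -227.78   94.78] F [-2.4  2.4 23.4] Mo [0.29 0.65 0.02] gap 13.8 j6 -0.57
time: 15.95
tcp_pos: [552.4, -227.8, 94.8]
t 15.95 tcp [ 552.43 -227.78   94.8 ] F [-1.8  1.3 23.6] Mo [ 0.28  0.67 -0.03] gap 13.3 j6 -0.57
[[ 0.009  0.998  0.061]
 [-0.005  0.061 -0.998]
 [-1.     0.009  0.006]]
jaw yaw deg 3.5126183085718985
tilt corr tool deg [-0.    0.32 -0.52]
expected collar top centre / grip axis [[283.9 360.3]
 [281.8 336.2]
 [280.3 318.8]]
```

View pics/d9.png

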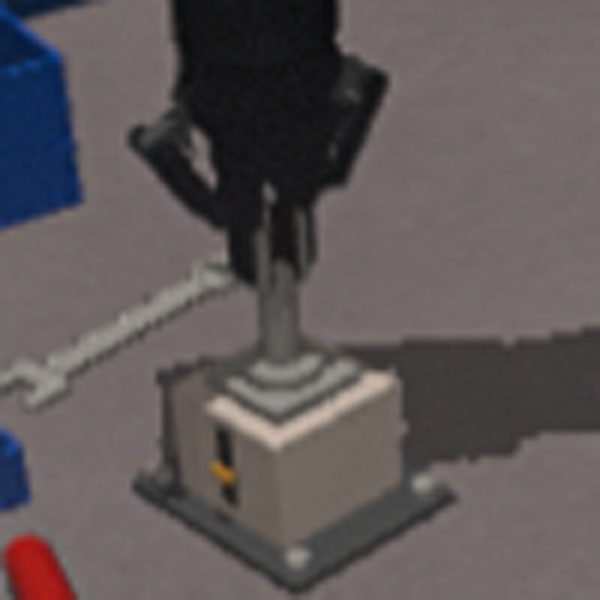

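View pics/d10.png

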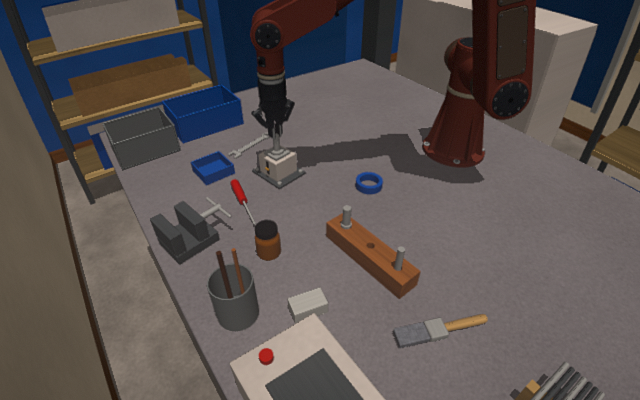

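The collar sits flat on the seat. The net push holds at 23.5 N over 1 s, and the other pins and bystanders are undisturbed. Handing in.

```bash
python3 -c "
from rig import env
env.close_job();s=env.sense();print(s['time'],s['tcp_pos'],s['force'],s['finger_gap'])"
```

```text
the job is handed in; nothing more can be done
the job is handed in; nothing more can be done
```

I took the wide-collared pin from the rack's middle bore, stood it thin end down in the gauge, and pressed it until its collar met the seat. I handed the job in at about 16 s with the arm still gripping at 120 N and pushing down. The job reports no verdict, and my read of the state after hand-in was refused, so these are the last checks before it:

- **Push:** the net upward force on the tool held at about 23.5 N for 1 s. By my estimate about 13 N of that is collar on seat, well above 0.5 N and well below the 60 N limit.
- **Collar on the seat:** the force rose off the spring line at TCP z of about 95 mm, the predicted height. The picture shows the collar on the plate.
- **Plunger travel:** the brass pointer dropped about 6.2 px, against about 6.5 px expected for 22 mm.
- **Tilt:** the tool was within about 0.6° of vertical. The pin itself looked about 1° off before insertion. I did not measure it again after seating, but the limit is 3.4°.
- **Other objects:** the other two pins and the bystanders look unmoved in the last picture.

**What disagreed:**
- The finger gap reads 13 to 14 mm on a 20 mm grip. I put this down to soft pads or compliant fingers, because nothing slipped.
- The arm flexed about 2 mm in x under load. That left a side force of about 2 N and a moment of about 0.7 N m, which I could only partly relieve.

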